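# Clamp the lid of the punch case with its draw latch

### The arm

A 6-joint arm with a two-finger parallel gripper is mounted at the origin on the work surface. World frame = base frame: x ahead of the robot, y to its left, z up, the work surface at z = 0. Lengths are in mm, angles in rad, forces in N, time in s.
With the tool pointing down it reaches from about 400 to 925 mm from the base axis. Payload 12.5 kg.
Tool frame: the origin (TCP) lies at the very end of the fingers, on their centre line; the grasp point (between the pads) lies 19 mm behind it; z points along the fingers, y is the line along which they close (so a half turn about z gives the same grasp; the last joint's range is limited). The gripper opens to 95 mm and grips with 3 to 60 N. Pads are 20 mm wide; open, the fingers measure 119 mm over their backs; the gripper's body (75 mm by 180 mm) begins 59 mm behind the grasp point.
Start: joints at [1.041, 0.491, 1.559, -0, 1.092, -0.106], TCP at [257.003, 569.733, 214.661] pointing down, gripper open.
Joint ranges: [-3.1, 3.1], [-0.84, 2.19], [0.05, 2.79], [-1.13, 4.28], [0.06, 2.93], [-2.69, 2.69]. Speed limits (rad/s): [2.22, 2.22, 2.79, 3.14, 3.14, 3.14].

### API

Orientations are given as [roll, pitch, yaw] about the fixed x, y, z axes, in that order (R = Rz(yaw) Ry(pitch) Rx(roll)).
In Python, from cell import * gives the robot as it stands.
- The arm moves only by the tool step_arm, never from a script. Its argument "plan" is a list of rows, each an object of numbers: "x", "y", "z": the shift along the tool's x, y, z in units of 25 mm (1.0 is 25 mm); "rx", "ry", "rz": the turn, a rotation vector about the tool's x, y, z in units of 0.1 rad (1.0 is 0.1 rad). In form: [{"x": .., "y": .., "z": .., "rx": .., "ry": .., "rz": ..}, ...]. A call has exactly 10 rows; each row shifts and turns the commanded pose from where the row before left it, along the tool's axes as they then stand; what a row does not reach is not made up. A row lasts 1/12 s, in which the tool goes at most 41.7 mm and 7.16 degrees, less where a joint would pass 70% of its speed; a pose out of reach is approached as far as the arm can. A call with a number of a shift or a turn outside -1 to 1 is refused whole. A call with a gripper value outside its range is refused whole. "jaw" is the closure, from -1 (fully open) to 1 (shut), so that 0 is half open, set as the call begins (left out, the last holds). The fingers move at their own pace and stop on an object; the grip force is fixed at half the most. Time passes only in rows, so rows that do not move let the fingers close, or fill a call up. It gives the time, the measured TCP pose, the force, the opening and the grip force at its end, in the units of the state.
- state(): the state, without advancing time (a new reading comes with each control period).
- read_camera(name): name is "side" or "top" or "wrist"; returns a dict with "image" (400x640x3 uint8, red, green, blue), "depth" (400x640 float32, mm along the optical axis (not along the pixel's ray), 0 where there is no reading), "vfov" (degrees; the focal length in pixels is half the picture's height over the tangent of half this angle, whatever the lens; pixels are square), "cx", "cy" (the principal point, pixels), "R" (3x3) and "t" (3): a world point X has camera coordinates R X + t. Camera axes: x right, y down, z forward; pixel columns grow to the right and rows downward; lengths in mm; the calibration is good to about 2 mm. A picture is of the moment at which its call begins.
- job_done(): hands the job in; it is judged then, once.
The state is a dict: "t": time; "joints": joint angles; "qvel": joint speeds; "tau": joint torques, N m; "eef_pos": TCP position; "tcp_rot": TCP orientation; "ft_force": force on the tool from outside, world axes, zero at the start; "moment": the same for the moment, N m; "opening": opening from 0.0 (shut) to 1.0 (fully open); "grip_force": force on a finger pad.
Only numpy, scipy, OpenCV 4.12 (cv2) and the standard library are available. Lean on these libraries where they do the work, as an engineer would, in place of code of your own. Each camera call takes 0.05 s, during which the arm holds its last target. There are 200 camera calls.

### The job

Two wooden punch cases stand on their hinge edges on the leather bench; one is already clamped, the other still has its draw latch open and its lid ajar on the seal. On the open one, swing the wire loop over so that its crossbar drops behind the hook on the lid, then push the latch lever back and fully down so that it snaps flat and clamps the lid.

Things in the scene. Friction and masses are not known exactly. Their poses are not given: they have to be found in the camera images.
- case: Near shell of the open case, dark wood, fixed; whole case 160 (x) x 200 (y) x 140 mm high, latch mid-top. Origin: centre of the underside; z up, x from lever side across the seam to the lid, roughly away from the robot. Lever's axis, along y, at x -12, z 154 mm. A loose wooden spool (26 mm across, 32 high) stands on top 70 to 85 mm from the middle along y. The twin beside it is already clamped.
- lever (a joint): Steel lever 34 mm wide, tip 64 mm from its axis. 0 = flat, pointing to -x, upper face at z 160.5 mm in the case frame; pi/2 = up; starts 1.7 to 2.05, stays where left. Carries the loop's pivot: at angle q it is at x = -12 - 25 cos(q-0.226), z = 154 + 25 sin(q-0.226) mm. Once hooked, pushing it down resists from 0.9 rad (4 to 8 N near the tip), is past centre at 0.35, then snaps to 0.
- bar (a point): Middle of the crossbar of the steel wire loop: wire 6 mm thick, loop 51 mm wide along y, bar 85 mm from the loop's pivot. Starts about upright (within 25 degrees), above the lever's tip, held by light friction; pushed to +x past 40 degrees from upright it falls in an arc behind the hook. Hooked: bar on the steel pad beyond the hook, at x 48 to 72, z 146 mm in the case frame.
- lid (a joint): Lid's angle about its lower edge: 0 = ajar on its springy 8 mm seal, about 0.03 rad (4 mm at the top) when clamped; springs back unless clamped. On its top is the hook: a steel plate 26 mm wide along y, leaning 25 degrees to +x, foot at x 49, z 143, tip at x 57, z 163 mm in the case frame (lid ajar).

How it is judged:
By the outcome, as a careful person would: the job done as asked, in the order asked, and still so for the second after the job is handed in, with the robot touching nothing.
It also fails if it takes over 38 s, if anything falls off the work surface, if the arm or the gripper's body presses on something with over 40 N, if the wrist force passes 120 N, or if a joint passes its speed limit or range.

## Working session

There is one attempt and no reset: what is moved stays moved. The work goes in short steps, Python scripts to look and compute and a tool call to move; the robot and the scene stay as the last step left them, time stands still between calls to the robot, and variables do not carry over. Pictures are saved under pics/ and viewed, at most 10 in all, crops included, and the job is handed in when it is done.

Besides the shell and the picture viewer there is one more tool, called after ">>>" in YAML: its name, and indented under it one key for each argument. step_arm: Moves the arm, as the interface text tells. Shifts and turns lie within -1 to 1; 1 stands for 25 mm of shift or 0.1 rad of turn. Its arguments: {"type":"object","properties":{"plan":{"type":"array","items":{"type":"object","properties":{"x":{"type":"number"},"y":{"type":"number"},"z":{"type":"number"},"rx":{"type":"number"},"ry":{"type":"number"},"rz":{"type":"number"}}}},"jaw":{"type":"number"}},"required":["plan"]}

```bash
mkdir -p pics; cat > h.py <<'E'
from cell import *
import numpy as np, cv2
def cam(n):
    c=read_camera(n); c['f']=c['image'].shape[0]/2/np.tan(np.radians(c['vfov']/2)); return c
def pts(c):
    d=c['depth']; v,u=np.mgrid[:d.shape[0],:d.shape[1]]
    P=np.stack([(u-c['cx'])/c['f']*d,(v-c['cy'])/c['f']*d,d],-1)
    return (P-c['t'])@c['R']
def save(c,name,box=None,s=1):
    im=c['image'][:,:,::-1]
    if box: im=im[box[1]:box[3],box[0]:box[2]]
    cv2.imwrite('pics/'+name,cv2.resize(im,None,fx=s,fy=s))
E
python3 - <<'E'
from h import *
for n in ['side','top']:
    c=cam(n); save(c,n+'1.png'); np.savez(n+'.npz',P=pts(c),**c)
    print(n,c['f'],-c['R'].T@c['t'],c['R'][2])
s=state();print(s['t'],s['eef_pos'],s['tcp_rot'],s['opening'])
E
```

```text
side 443.7156933618458 [792.91305109  97.76245015 876.72625271] [-0.29440637 -0.12398223 -0.94760398]
top 384.84587175366755 [511.1313358   -9.80244423 901.68944632] [ 0.09063475 -0.01507273 -0.99577013]
0.1 [256.87159152 569.53751086 214.12224668] [-3.14060317e+00 -1.07348435e-04  2.71780318e+00] 1.002395760202175
```

View pics/side1.png

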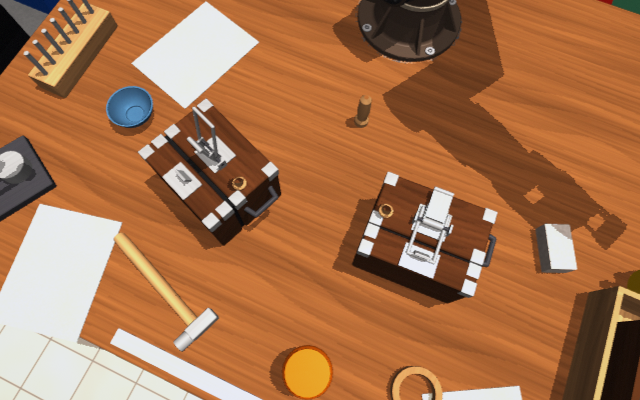

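View pics/top1.png

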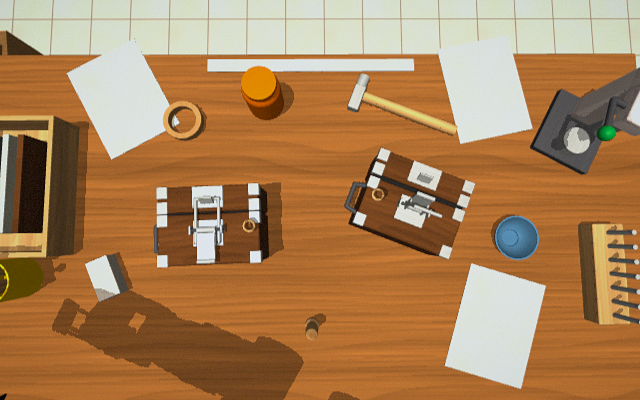

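```bash
python3 - <<'E'
from h import *
for n,(a,b,cc,d) in {'side':(125,80,300,260),'top':(335,135,490,270)}.items():
    c=dict(np.load(n+'.npz')); P=c['P'][b:d,a:cc]; ok=c['depth'][b:d,a:cc]>0
    m=ok&(P[...,2]>132)&(P[...,2]<146)
    q=P[m][:,:2].astype(np.float32)
    mask=m.astype(np.uint8); 
    nl,L,S,C=cv2.connectedComponentsWithStats(cv2.morphologyEx(mask,cv2.MORPH_CLOSE,np.ones((7,7))))
    k=1+np.argmax(S[1:,4]); q=P[m&(L==k)][:,:2].astype(np.float32)
    r=cv2.minAreaRect(q); print(n,r,cv2.boxPoints(r).round().tolist(),np.median(P[m][:,2]))
    h=P[ok&(P[...,2]>165)]; print(len(h)); 
    o=np.argsort(-h[:,2]); print(h[o[::max(1,len(o)//40)]].round().astype(int).tolist())
im=np.load('side.npz')['image'][90:220,135:285,::-1]; a=cv2.resize(im,None,fx=4,fy=4,interpolation=2); cv2.imwrite('pics/sz.png',a)
E
```

```text
side ((572.5573120117188, -203.88265991210938), (204.46353149414062, 162.38052368164062), 68.27157592773438) [[459.0, -269.0], [610.0, -329.0], [686.0, -139.0], [535.0, -79.0]] 139.6817547294742
593
[[546, -208, 268], [553, -184, 266], [551, -194, 265], [555, -186, 265], [553, -182, 265], [546, -209, 264], [554, -189, 264], [552, -178, 263], [561, -172, 259], [543, -214, 253], [562, -176, 248], [545, -219, 243], [563, -176, 238], [545, -215, 233], [565, -174, 228], [546, -215, 222], [577, -214, 218], [549, -221, 215], [580, -200, 215], [581, -207, 214], [573, -217, 214], [575, -218, 214], [572, -220, 213], [551, -219, 212], [564, -175, 211], [567, -175, 208], [583, -190, 204], [553, -219, 199], [569, -177, 196], [573, -200, 193], [553, -218, 191], [552, -217, 187], [580, -189, 185], [572, -178, 183], [559, -215, 182], [555, -213, 182], [562, -200, 180], [579, -189, 179], [566, -194, 179], [569, -201, 177], [570, -185, 174], [559, -216, 169], [573, -186, 166]]
top ((574.9447021484375, -205.2944793701172), (203.25328063964844, 161.9263153076172), 68.42521667480469) [[462.0, -270.0], [6
[... 163 characters left out ...]
541, -216, 266], [554, -186, 266], [547, -208, 265], [546, -215, 265], [561, -173, 264], [554, -178, 264], [562, -173, 255], [565, -175, 232], [583, -200, 218], [579, -206, 217], [577, -220, 216], [576, -213, 216], [588, -194, 215], [577, -208, 215], [579, -205, 214], [581, -214, 214], [574, -216, 211], [580, -195, 209], [569, -175, 208], [577, -204, 205], [571, -217, 203], [572, -179, 200], [572, -211, 199], [577, -197, 197], [572, -210, 195], [574, -201, 193], [574, -200, 190], [567, -218, 187], [577, -188, 186], [562, -218, 184], [571, -204, 183], [566, -215, 181], [566, -214, 180], [576, -192, 177], [566, -210, 175], [568, -203, 172], [572, -192, 170], [555, -214, 167], [623, -226, 165]]
```

View pics/sz.png

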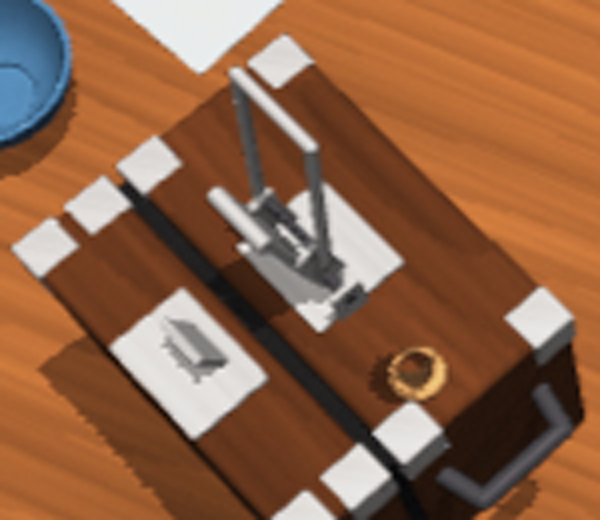

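>>> step_arm:
  jaw: 1
  plan:
    - {"x":0,"y":-0.9,"z":-1,"rz":-0.46}
    - {"x":-0.85,"y":-0.95,"z":-1}
    - {"x":-0.85,"y":-0.95,"z":-1}
    - {"x":-0.85,"y":-0.95,"z":-1}
    - {"x":-0.9,"y":-1}
    - {"x":-0.9,"y":-1}
    - {"x":-0.9,"y":-1}
    - {"x":-0.9,"y":-1}
    - {"x":-0.9,"y":-1}
    - {"x":-0.9,"y":-1}

```text
schema error: expected keys x, y, z, rx, ry, rz
```

>>> step_arm:
  plan:
    - {"x":-0.9,"y":-1}
    - {"x":-0.9,"y":-1}
    - {"x":-0.9,"y":-1}
    - {"x":-0.9,"y":-1}
    - {"x":-0.9,"y":-1}
    - {"x":-0.9,"y":-1}
    - {"x":-0.9,"y":-1}
    - {"x":-0.9,"y":-1}
    - {"x":-0.9,"y":-0.8}
    - {"x":-0.5,"y":-0.5}

```text
schema error: expected keys x, y, z, rx, ry, rz
```

>>> step_arm:
  jaw: 1
  plan:
    - {"x":0,"y":-0.9,"z":-1,"rx":0,"ry":0,"rz":-0.46}
    - {"x":-0.85,"y":-0.95,"z":-1,"rx":0,"ry":0,"rz":0}
    - {"x":-0.85,"y":-0.95,"z":-1,"rx":0,"ry":0,"rz":0}
    - {"x":-0.85,"y":-0.95,"z":-1,"rx":0,"ry":0,"rz":0}
    - {"x":-0.9,"y":-1,"z":0,"rx":0,"ry":0,"rz":0}
    - {"x":-0.9,"y":-1,"z":0,"rx":0,"ry":0,"rz":0}
    - {"x":-0.9,"y":-1,"z":0,"rx":0,"ry":0,"rz":0}
    - {"x":-0.9,"y":-1,"z":0,"rx":0,"ry":0,"rz":0}
    - {"x":-0.9,"y":-1,"z":0,"rx":0,"ry":0,"rz":0}
    - {"x":-0.9,"y":-1,"z":0,"rx":0,"ry":0,"rz":0}

```text
t: 0.93
eef_pos: [350.9, 268.7, 314.6]
tcp_rot: [-3.142, -0.0, 2.764]
ft_force: [0.5, 1.3, 0.7]
opening: 0.355
grip_force: 0.0
```

>>> step_arm:
  plan:
    - {"x":-0.8,"y":-1,"z":0,"rx":0,"ry":0,"rz":0}
    - {"x":-0.8,"y":-1,"z":0,"rx":0,"ry":0,"rz":0}
    - {"x":-0.8,"y":-1,"z":0,"rx":0,"ry":0,"rz":0}
    - {"x":-0.8,"y":-1,"z":0,"rx":0,"ry":0,"rz":0}
    - {"x":-0.8,"y":-1,"z":0,"rx":0,"ry":0,"rz":0}
    - {"x":-0.8,"y":-1,"z":0,"rx":0,"ry":0,"rz":0}
    - {"x":-0.8,"y":-1,"z":0,"rx":0,"ry":0,"rz":0}
    - {"x":-0.8,"y":-1,"z":0,"rx":0,"ry":0,"rz":0}
    - {"x":-0.8,"y":-1,"z":0,"rx":0,"ry":0,"rz":0}
    - {"x":-0.8,"y":-1,"z":0,"rx":0,"ry":0,"rz":0}

```text
t: 1.77
eef_pos: [444.6, -37.5, 314.5]
tcp_rot: [3.142, -0.0, 2.764]
ft_force: [0.6, 0.6, 0.6]
opening: 0.005
grip_force: 0.0
```

>>> step_arm:
  plan:
    - {"x":-0.8,"y":-1,"z":0,"rx":0,"ry":0,"rz":0}
    - {"x":-0.8,"y":-1,"z":0,"rx":0,"ry":0,"rz":0}
    - {"x":-0.8,"y":-1,"z":0,"rx":0,"ry":0,"rz":0}
    - {"x":-0.6,"y":-0.7,"z":0,"rx":0,"ry":0,"rz":0}
    - {"x":0,"y":0,"z":0.5,"rx":0,"ry":0,"rz":0}
    - {"x":0,"y":0,"z":0.8,"rx":0,"ry":0,"rz":0}
    - {"x":0,"y":0,"z":0.8,"rx":0,"ry":0,"rz":0}
    - {"x":0,"y":0,"z":0,"rx":0,"ry":0,"rz":0}
    - {"x":0,"y":0,"z":0,"rx":0,"ry":0,"rz":0}
    - {"x":0,"y":0,"z":0,"rx":0,"ry":0,"rz":0}

```text
t: 2.6
eef_pos: [480.5, -149.6, 263.1]
tcp_rot: [3.142, 0.001, 2.764]
ft_force: [0.1, -0.1, 0.3]
opening: 0.001
grip_force: 0.0
```

>>> step_arm:
  plan:
    - {"x":-0.4,"y":-0.67,"z":0.6,"rx":0,"ry":0,"rz":0}
    - {"x":-0.4,"y":0,"z":0.5,"rx":0,"ry":0,"rz":0}
    - {"x":-0.5,"y":0,"z":0,"rx":0,"ry":0,"rz":0}
    - {"x":-0.5,"y":0,"z":0,"rx":0,"ry":0,"rz":0}
    - {"x":-0.5,"y":0,"z":0,"rx":0,"ry":0,"rz":0}
    - {"x":-0.4,"y":0,"z":0,"rx":0,"ry":0,"rz":0}
    - {"x":-0.4,"y":0,"z":0,"rx":0,"ry":0,"rz":0}
    - {"x":-0.4,"y":0,"z":0,"rx":0,"ry":0,"rz":0}
    - {"x":-0.4,"y":0,"z":0,"rx":0,"ry":0,"rz":0}
    - {"x":-0.4,"y":0,"z":0,"rx":0,"ry":0,"rz":0}

```text
t: 3.43
eef_pos: [574.7, -205.0, 234.9]
tcp_rot: [3.142, 0.0, 2.764]
ft_force: [-0.7, -0.0, -0.1]
opening: 0.002
grip_force: 0.0
```

>>> step_arm:
  plan:
    - {"x":-0.4,"y":0,"z":0,"rx":0,"ry":0,"rz":0}
    - {"x":-0.4,"y":0,"z":0,"rx":0,"ry":0,"rz":0}
    - {"x":-0.4,"y":0,"z":0,"rx":0,"ry":0,"rz":0}
    - {"x":-0.4,"y":0,"z":0,"rx":0,"ry":0,"rz":0}
    - {"x":0,"y":0,"z":0,"rx":0,"ry":0,"rz":0}
    - {"x":0,"y":0,"z":0,"rx":0,"ry":0,"rz":0}
    - {"x":0,"y":0,"z":0,"rx":0,"ry":0,"rz":0}
    - {"x":0,"y":0,"z":0,"rx":0,"ry":0,"rz":0}
    - {"x":0,"y":0,"z":0,"rx":0,"ry":0,"rz":0}
    - {"x":0,"y":0,"z":0,"rx":0,"ry":0,"rz":0}

```text
t: 4.27
eef_pos: [610.9, -219.4, 234.8]
tcp_rot: [3.141, 0.0, 2.764]
ft_force: [-0.1, 0.4, 0.0]
opening: 0.006
grip_force: 0.0
```

```bash
python3 - <<'E'
from h import *
c=cam('side'); save(c,'s2.png',(125,80,300,230),4)
p=np.array(state()['eef_pos']); d=p[:2]-[572.3,-204]; print(p,d@[.9295,-.369],d@[.369,.9295])
E
```

```text
[ 610.90452802 -219.43944472  234.82435077] 41.58006389437813 -0.105893024525475
```

View pics/s2.png

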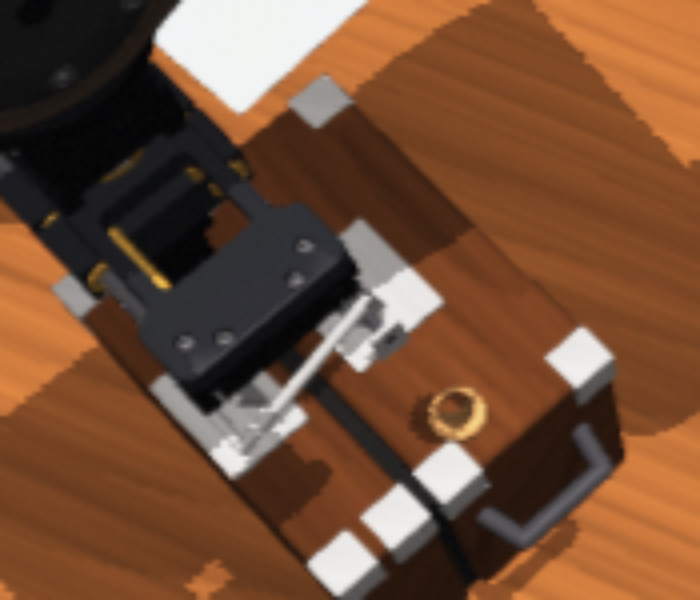

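>>> step_arm:
  plan:
    - {"x":0,"y":0,"z":0.5,"rx":0,"ry":0,"rz":0}
    - {"x":0,"y":0,"z":0.5,"rx":0,"ry":0,"rz":0}
    - {"x":0,"y":0,"z":0.4,"rx":0,"ry":0,"rz":0}
    - {"x":0.3,"y":0,"z":0,"rx":0,"ry":0,"rz":0}
    - {"x":0.3,"y":0,"z":0,"rx":0,"ry":0,"rz":0}
    - {"x":0.3,"y":0,"z":0,"rx":0,"ry":0,"rz":0}
    - {"x":0.3,"y":0,"z":0,"rx":0,"ry":0,"rz":0}
    - {"x":0.3,"y":0,"z":0,"rx":0,"ry":0,"rz":0}
    - {"x":0,"y":0,"z":0,"rx":0,"ry":0,"rz":0}
    - {"x":0,"y":0,"z":0,"rx":0,"ry":0,"rz":0}

```text
t: 5.15
eef_pos: [575.9, -205.5, 200.2]
tcp_rot: [3.142, 0.0, 2.764]
ft_force: [-0.8, -0.3, -0.2]
opening: 0.005
grip_force: 0.0
```

```bash
python3 - <<'E'
from h import *
c=cam('wrist'); a=c['image']; b=cam('side'); 
im=np.hstack([cv2.resize(a,(400,250)),cv2.resize(b['image'][80:230,125:300],(400,343))[:250]]) if 0 else np.vstack([cv2.resize(a,(480,300)),cv2.resize(b['image'][90:215,125:325],(480,300))])
cv2.imwrite('pics/w3.png',im[:,:,::-1])
p=np.array(state()['eef_pos']); d=p[:2]-[572.3,-204]; print(p,d@[.9295,-.369],d@[.369,.9295])
E
```

```text
[ 576.30270869 -205.74039797  199.82738965] 4.362724575512795 -0.14070040816456375
```

View pics/w3.png

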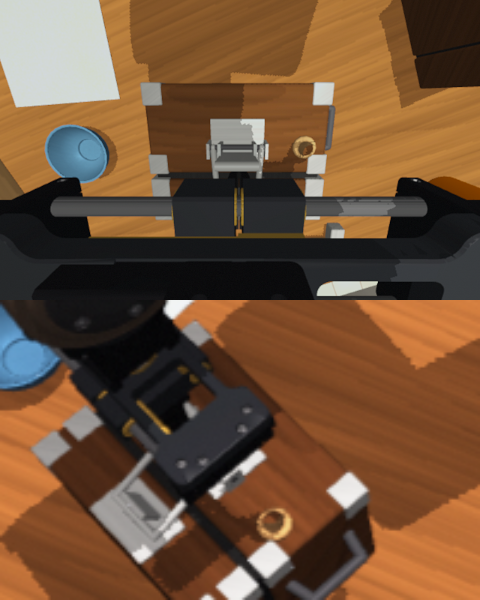

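>>> step_arm:
  plan:
    - {"x":0.25,"y":0,"z":-0.02,"rx":0,"ry":0,"rz":0}
    - {"x":0.25,"y":0,"z":-0.02,"rx":0,"ry":0,"rz":0}
    - {"x":0.2,"y":0,"z":0,"rx":0,"ry":0,"rz":0}
    - {"x":0.2,"y":0,"z":0.05,"rx":0,"ry":0,"rz":0}
    - {"x":0.2,"y":0,"z":0.07,"rx":0,"ry":0,"rz":0}
    - {"x":0.16,"y":0,"z":0.1,"rx":0,"ry":0,"rz":0}
    - {"x":0.16,"y":0,"z":0.12,"rx":0,"ry":0,"rz":0}
    - {"x":0.14,"y":0,"z":0.12,"rx":0,"ry":0,"rz":0}
    - {"x":0.14,"y":0,"z":0.12,"rx":0,"ry":0,"rz":0}
    - {"x":0,"y":0,"z":0,"rx":0,"ry":0,"rz":0}

```text
t: 6.08
eef_pos: [536.6, -190.0, 186.2]
tcp_rot: [-3.142, 0.001, 2.764]
ft_force: [2.4, -0.2, 0.9]
opening: 0.005
grip_force: 1.3
```

>>> step_arm:
  plan:
    - {"x":0.1,"y":0,"z":0.14,"rx":0,"ry":0,"rz":0}
    - {"x":0.1,"y":0,"z":0.14,"rx":0,"ry":0,"rz":0}
    - {"x":0.08,"y":0,"z":0.14,"rx":0,"ry":0,"rz":0}
    - {"x":0.05,"y":0,"z":0.15,"rx":0,"ry":0,"rz":0}
    - {"x":0.05,"y":0,"z":0.15,"rx":0,"ry":0,"rz":0}
    - {"x":0.05,"y":0,"z":0.15,"rx":0,"ry":0,"rz":0}
    - {"x":0,"y":0,"z":0.1,"rx":0,"ry":0,"rz":0}
    - {"x":0,"y":0,"z":0.1,"rx":0,"ry":0,"rz":0}
    - {"x":0,"y":0,"z":0,"rx":0,"ry":0,"rz":0}
    - {"x":0,"y":0,"z":0,"rx":0,"ry":0,"rz":0}

```text
t: 6.92
eef_pos: [526.3, -185.8, 160.6]
tcp_rot: [-3.142, -0.0, 2.764]
ft_force: [-7.5, 2.1, 16.5]
opening: 0.005
grip_force: 8.6
```

>>> step_arm:
  plan:
    - {"x":0,"y":0,"z":-0.3,"rx":0,"ry":0,"rz":0}
    - {"x":0,"y":0,"z":-0.8,"rx":0,"ry":0,"rz":0}
    - {"x":0,"y":0,"z":-1,"rx":0,"ry":0,"rz":0}
    - {"x":0,"y":0,"z":-1,"rx":0,"ry":0,"rz":0}
    - {"x":0.8,"y":0,"z":-1,"rx":0,"ry":0,"rz":0}
    - {"x":1,"y":0,"z":0,"rx":0,"ry":0,"rz":0}
    - {"x":1,"y":0,"z":0,"rx":0,"ry":0,"rz":0}
    - {"x":1,"y":0,"z":0,"rx":0,"ry":0,"rz":0}
    - {"x":0.5,"y":0,"z":0,"rx":0,"ry":0,"rz":0}
    - {"x":0,"y":0,"z":0,"rx":0,"ry":0,"rz":0}

```text
t: 7.75
eef_pos: [425.0, -145.5, 262.3]
tcp_rot: [3.141, -0.0, 2.764]
ft_force: [0.2, -0.7, 0.4]
opening: 0.006
grip_force: 0.0
```

```bash
python3 - <<'E'
from h import *
c=cam('wrist'); b=cam('side')
im=np.vstack([c['image'][0:300,100:500],cv2.resize(b['image'][90:215,125:325],(400,250))])
cv2.imwrite('pics/w4.png',im[:,:,::-1])
for k in (c,b):
    P=pts(k); d=P[...,:2]-[572.3,-204]; x=d@[.9295,-.369]; y=d@[.369,.9295]; z=P[...,2]
    for lo,hi in((-76,-60),(-60,-40),(-40,-15)):
        m=(k['depth']>0)&(x>lo)&(x<hi)&(abs(y)<10)&(z<230); print(lo,m.sum(),np.median(z[m]) if m.any() else None)
E
```

```text
-76 0 None
-60 2 161.3157764275045
-40 53 160.46014756468486
-76 91 160.3649735633169
-60 121 159.80423406602083
-40 143 159.87597034113261
```

View pics/w4.png

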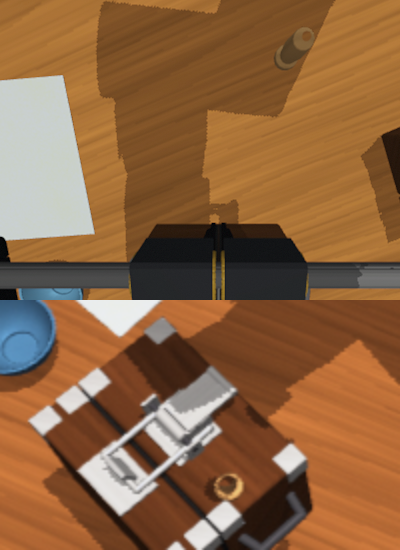

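The picture shows the lever flat (its upper face measures 160 mm along its whole length). The crossbar is behind the hook, the seam is closed and the spool is still standing. The arm is clear.

```bash
python3 -c "
from cell import *
print(job_done())"
```

```text
the job is handed in; nothing more can be done
None
```

The open case is now clamped: the loop's crossbar is behind the hook and the lever is flat. The arm is clear, the spool is still standing, and I handed the job in at about 8 s.

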